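Free a dish carousel: park its lock rod and hold its index plunger back

ROBOT

A 7-joint arm with a two-finger parallel gripper is mounted at the origin on a cart in front of the work surface, level with it; the furniture and walls round the work are solid. World frame = base frame: x ahead of the robot, y to its left, z up, the work surface at z = 0. Lengths are in m, angles in rad, forces in N, time in s.
With the tool pointing down it reaches from about 0.35 to 0.9 m from the base axis. Payload 8.1 kg.
Tool frame: the origin (TCP) lies on the centre line of the jaws, within the pads' length; the fingertips stand 17 mm ahead of it and the grasp point (between the pads) lies 2 mm behind it; z points along the fingers, x is the direction in which the jaws open and shut, and the axes are right-handed (so a half turn about z gives the same grasp; the last joint's range is limited). The gripper opens to 85 mm and grips with 20 to 120 N. Pads are 22 mm wide; open, the fingers measure 114 mm over their backs; the gripper's body (76 mm by 85 mm) begins 54 mm behind the grasp point. The pads swing forward as they close: fully open they stand 13 mm farther back than shut.
Start: joints at [-1.319, 0.434, 0.025, 1.573, -0.012, 1.134, -0.075], TCP at [0.217, 0.586, 0.248] pointing down, gripper open.
Joint ranges: [-2.62, 2.62], [-0.44, 2.09], [-1.27, 1.32], [0.08, 2.57], [-1.32, 4.46], [0.12, 2], [-2.74, 2.74]. Speed limits (rad/s): [2.22, 2.22, 3.01, 3.01, 3.14, 3.14, 3.14].

INTERFACE

Orientations are given as a 3x3 rotation matrix whose columns are the frame's x, y, z axes.
In Python, from rig import move_to, move_straight, goto_joints, gripper_to, wait, ik, get_obs, grab_frame, IKError, close_job gives the robot as it stands. Calls block until the motion is done:
- move_to(position, orientation): joint-space move of the TCP to a pose.
- move_straight(position, velocity=0.15, frame=None, max_force=None): straight line of the TCP; frame=None keeps the orientation; velocity is the mean speed in m/s. With max_force (N) it stops when the force on the tool has changed by that much, and returns True; else False.
- goto_joints(angles): joint-space move.
- gripper_to(opening, newtons=None): finger opening in m; newtons is the grip in N (None keeps the last); returns when the fingers have stopped.
- wait(seconds).
- ik(position, orientation): joint angles nearest the present ones, or None.
- get_obs(): the state.
- grab_frame(name): name is "scene" or "top"; returns a dict with "frame" (420x560x3 uint8, red, green, blue), "fovy" (degrees; the focal length in pixels is half the picture's height over the tangent of half this angle, whatever the lens; pixels are square), "cx", "cy" (the principal point, pixels), "T" (4x4, takes a point from camera to world coordinates). Camera axes: x right, y down, z forward; pixel columns grow to the right and rows downward; lengths in m; the calibration is good to about 2 mm. A picture is of the moment at which its call begins. There is no depth.
A pose or a line that the arm cannot do raises IKError and nothing moves.
- close_job(): hands the job in, once; it reports no verdict.
The state is a dict: "t": time; "joint_positions": joint angles; "qvel": joint speeds; "joint_torque": joint torques, N m; "tcp_pos": TCP position; "eef_rot": TCP orientation; "force": force on the tool from outside, world axes, zero at the start; "torque": the same for the moment, N m; "opening": finger opening in m.
Only numpy, scipy, OpenCV 4.12 (cv2) and the standard library are available. Lean on these libraries where they do the work, as an engineer would, in place of code of your own. Each camera call takes 0.05 s, during which the arm holds its last target.

TASK

The dish carousel is still locked twice over. Draw the long lock rod up out of the upright sleeve on the wheel and stand it, fully down on its collar, in the flared parking tube on the carousel's base; then take the knob of the sprung index plunger, pull it straight up as far as it goes and finish while still holding it there, pin clear of its hole, so that I can turn the wheel. Leave the wheel itself unturned, the three dishes in their places on it, and the things standing round it as they are.

Things in the scene. Friction and masses are not known exactly. Their poses are not given: they have to be found in the camera images.
- carousel_base: carousel fixed to the bench: grey round base 252 mm across, over it an aluminium wheel 230 mm across, top 50 mm above the bench, with four dish stations (three in use). Origin on the wheel's axis at bench height, z up. In its frame (mm): plunger x 0, y 100, on a bracket (arm 40 wide, top 79 above the bench) over the rim; lock sleeve x -35, y -96; parking tube x 70, y -121, beside the wheel
- rod_center (a point): lock rod (loose, about 70 g), point half-way up; z along the rod to the handle, up at the start. 124 mm long: steel shaft 8 mm thick, 74 long; collar 29 across, 4 thick; aluminium cylinder handle 18 across, 46 long. From this point the tip is 62 mm below, the collar's underside 12 above, the handle's middle 39 above. It stands loosely in the sleeve on the wheel, collar resting on the rim
- lock_rod: the same rod; origin at the tip, z towards the handle
- lock_mouth (a point): centre of the rim of the upright steel sleeve on the wheel (19 mm outside, 11 mm bore, rim 95 mm above the bench) in which the lock rod stands; the shaft reaches 74 mm down into it, so the rod must rise 74 mm to come clear
- park_mouth (a point): centre of the rim of the empty upright parking tube on the base: rim 95 mm above the bench, 29 mm outside and about 20 inside at the flared mouth, narrowing within 10 mm to a 13 mm bore, 76 mm deep. The rod goes in tip first until its collar rests on the rim; the rod's middle is then 12 mm below this point
- plunger_knob (a point): middle of the plunger's aluminium round knob, an upright cylinder 25 mm across, 27 high (top 14 mm above this point), free all round; seated, this point is 110 mm above the bench. Below the knob a steel barrel 17 mm across and a nut 31 across corners (nut top 25 mm below this point). Moves with the plunger
- index_plunger (a joint): how far the plunger is pulled up, in m: 0 seated with its pin 9 mm deep in a bushed hole of the wheel, 0.014 fully back at its stop. Pulled straight up; a spring pulls it back down with 5 N when seated, rising to 10 N at the stop, and it snaps home when let go
- wheel (a joint): angle of the wheel, rad: 0 at the start, positive anticlockwise from above. The rod and the plunger's pin each lock it; without them it turns with light friction (0.08 N m)
- dish_a: flat covered dish 61 mm across, 16 mm high, on the wheel; origin at the centre of its underside
- dish_b: as dish_a, at another station of the wheel
- dish_c: as dish_a, at another station of the wheel
- beaker: small empty glass beaker, 55 mm across, 62 mm high, on the bench to the right of the carousel; origin at the centre of its underside
- dropper_bottle: brown dropper bottle, 33 mm across, 104 mm high, on the bench to the left of the carousel; origin at the centre of its underside
- timer: bench timer lying on its back, 64 x 68 x 18 mm, on the bench left of the carousel; origin at the centre of its underside
There are look-alikes about, which are no part of the job. Of the things like the lock_rod, leave any that is blue, green or turquoise; of the rest the smaller one is meant.

How it is judged:
On the way, in this order (a step that is already met when the one before it is completed fails the run):
1. the lock rod is drawn right out of its sleeve (z of rod_center in the frame of lock_mouth above 0.055 m), for 0.1 s.
2. the lock rod stands in the parking tube, collar on the rim, let go (horizontal distance between rod_center and park_mouth below 0.007 m and angle between rod_center's own z axis and vertical below 0.12 rad and z of rod_center in the frame of park_mouth below -0.007 m and contact force between lock_rod and the fingers below 0.1 N), for 0.2 s.
3. the fingers hold the index plunger pulled fully back (value of joint index_plunger above 0.0115 m and contact force between index_plunger and the fingers above 3 N), for 0.3 s.
At the end, for the whole second after the job is handed in: The fingers hold the index plunger at least 11.5 mm of its 14 mm back, still; the lock rod stands upright and untouched in the parking tube (its middle within 7 mm of the tube's axis, tilt under 0.12 rad, collar within 5 mm of the rim); the wheel is within 0.12 rad of where it was (all of step 2 and all of step 3 and velocity of joint index_plunger below 0.01 m/s and value of joint wheel between -0.12 and 0.12 rad and linear speed of lock_rod below 0.02 m/s); the arm keeps its last pose, push and grip.
It fails at once if the wheel is turned by more than 0.2 rad (value of joint wheel above 0.2 rad or value of joint wheel below -0.2 rad).
It fails at once if a dish is pushed out of its place (more than 20 mm) (distance of any of dish_a, dish_b, dish_c from where it was at the start of the episode above 0.02 m).
It fails at once if the beaker, dropper bottle or timer is knocked over or pushed more than 40 mm (distance of any of beaker, dropper_bottle, timer from where it was at the start of the episode above 0.04 m or angle between any of beaker, dropper_bottle's own z axis and vertical above 0.5 rad).
It also fails if it takes over 51 s, if anything falls off the work surface, if the arm or the gripper's body presses on something with over 40 N, if the wrist force passes 120 N, or if a joint passes its speed limit or range.

## Working session

There is one attempt and no reset: what is moved stays moved. The work goes in short steps, each a Python script; the robot and the scene stay as the last script left them, time stands still between calls to the robot, and variables do not carry over. Pictures are saved under pics/ and viewed, and the job is handed in when it is done.

```bash
mkdir -p pics; ls; python3 - <<'E'
from rig import *
import cv2,numpy as np
for n in("scene","top"):
    f=grab_frame(n); cv2.imwrite(f"pics/{n}0.png",f["frame"][:,:,::-1]); print(n,f["fovy"],f["cx"],f["cy"]);print(np.round(f["T"],4))
    np.savez(f"pics/{n}0.npz",**f)
o=get_obs();print(o["t"],o["force"],o["opening"]);print(np.round(o["eef_rot"],3))
E
```

```text
pics
scene 50.18836342755851 276.6123673326909 205.56433561271203
[[ 0.8619 -0.2724  0.4277  0.0796]
 [-0.5071 -0.4652  0.7255 -0.7335]
 [ 0.0014 -0.8422 -0.5391  0.675 ]
 [ 0.      0.      0.      1.    ]]
top 53.05232970254802 275.39916213913324 202.3066784209917
[[ 0.021  -0.9935  0.1116  0.4403]
 [-0.9995 -0.0183  0.0251  0.0405]
 [-0.0229 -0.1121 -0.9934  0.9808]
 [ 0.      0.      0.      1.    ]]
0.1 [ 0.45779627 -0.05134938 -0.1673618 ] 0.08503060587657635
[[ 0.347  0.938 -0.   ]
 [ 0.938 -0.347 -0.001]
 [-0.001  0.    -1.   ]]
```

View pics/scene0.png

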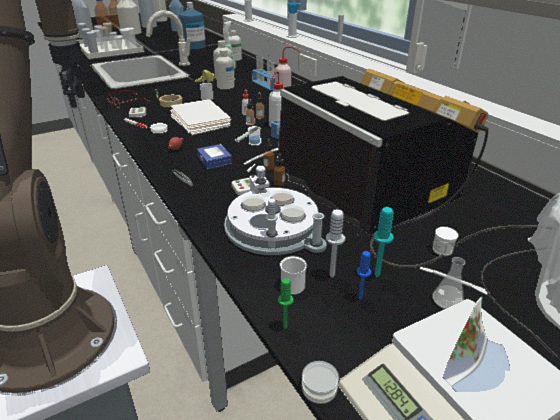

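View pics/top0.png

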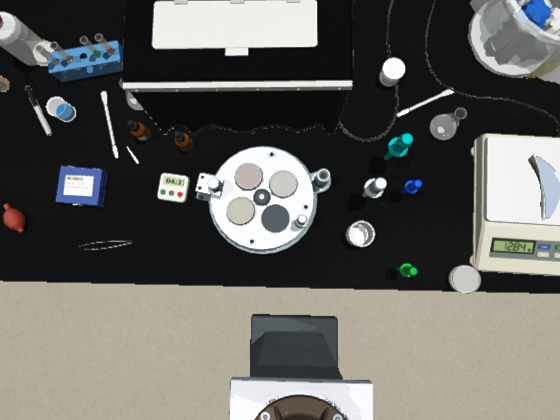

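The top view shows the carousel at about (262,198): the plunger is on its left (208,186), the lock rod at lower right (300,222) and the parking tube at upper right (320,180). A larger grey look-alike rod stands at (375,187). I'll zoom in next.

```bash
python3 - <<'E'
import cv2
a=cv2.imread("pics/top0.png")[120:280,180:400];cv2.imwrite("pics/topc.png",cv2.resize(a,None,fx=3.6,fy=3.6,interpolation=cv2.INTER_CUBIC))
a=cv2.imread("pics/scene0.png")[150:290,210:350];cv2.imwrite("pics/scenec.png",cv2.resize(a,None,fx=4.2,fy=4.2,interpolation=cv2.INTER_CUBIC))
E
```

```text
(no output)
```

View pics/topc.png

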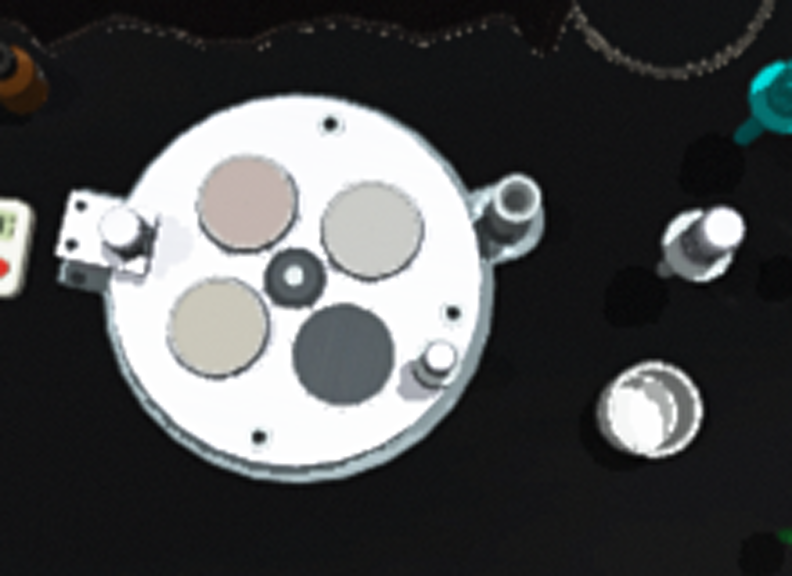

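View pics/scenec.png

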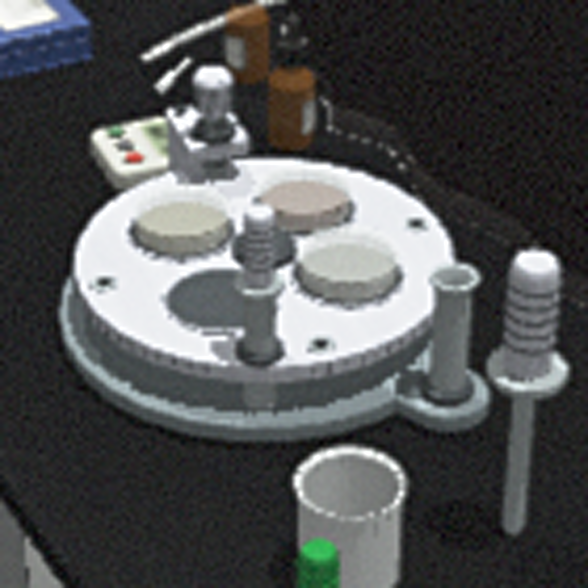

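```bash
python3 - <<'E'
import cv2,numpy as np
t=cv2.imread("pics/top0.png");s=cv2.imread("pics/scene0.png")
def c(im,x,y,r=18):
    a=im[y-r:y+r,x-r:x+r];return cv2.resize(a,(380,380),interpolation=cv2.INTER_NEAREST)
A=np.hstack([c(t,300,220),c(t,322,178)]);B=np.hstack([c(t,215,187),c(s,261,178)]);
cv2.imwrite("pics/z1.png",A);cv2.imwrite("pics/z2.png",B)
cv2.imwrite("pics/z3.png",np.hstack([c(s,271,208),c(s,318,222)]))
E
```

```text
(no output)
```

View pics/z1.png

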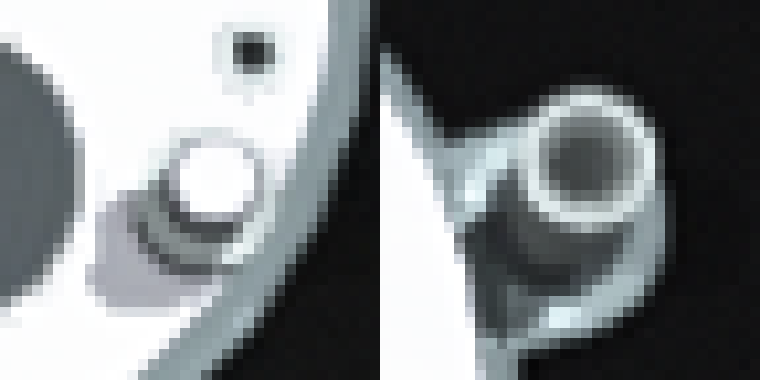

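View pics/z2.png

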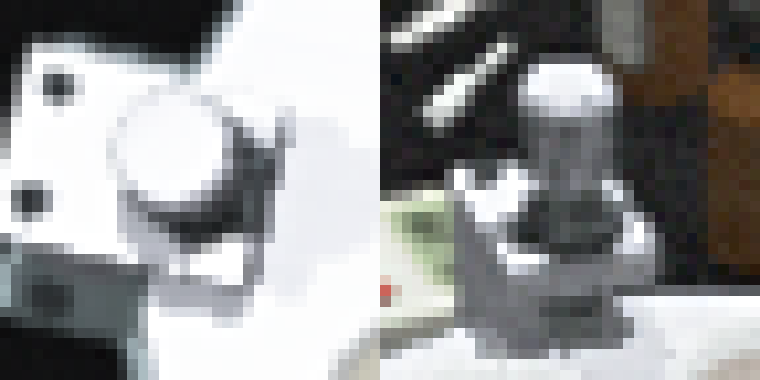

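View pics/z3.png

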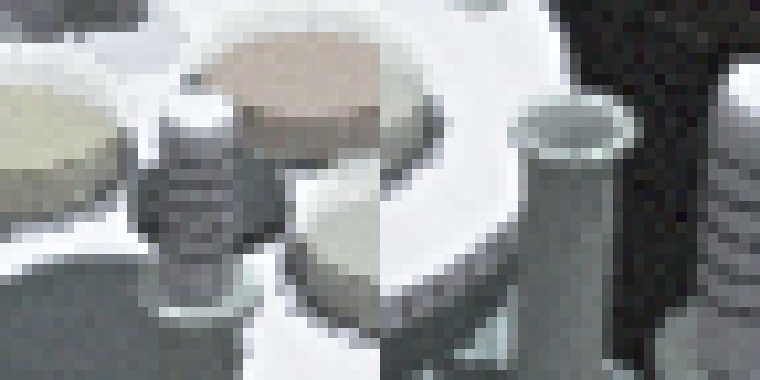

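The zooms give these pixel centres:

| Feature | Top view | Scene view |
|---|---|---|
| Handle top | (301.9,218.3) | (271.2,199.5) |
| Park rim | (323.5,174.7) | (317.8,215.5) |
| Knob top | (213.0,182.1) | (260.3,167.7) |

Next I triangulate these and check them against the given layout.

```bash
cat > h.py <<'E'
import numpy as np
def ray(f,u,v):
    F=210/np.tan(np.radians(float(f["fovy"])/2));d=np.array([(u-float(f["cx"]))/F,(v-float(f["cy"]))/F,1]);T=f["T"]
    d=T[:3,:3]@d;return T[:3,3],d/np.linalg.norm(d)
def plane(f,u,v,z):
    o,d=ray(f,u,v);return o+d*(z-o[2])/d[2]
def tri(r):
    A=sum(np.eye(3)-np.outer(d,d) for o,d in r);b=sum((np.eye(3)-np.outer(d,d))@o for o,d in r)
    p=np.linalg.solve(A,b);return p,[np.linalg.norm((np.eye(3)-np.outer(d,d))@(p-o)) for o,d in r]
def rigid(B,W):
    from scipy.spatial.transform import Rotation as R
    b=np.c_[B-B.mean(0),np.zeros(len(B))];w=np.c_[W-W.mean(0),np.zeros(len(B))]
    r,_=R.align_vectors(np.r_[w,[[0,0,1]]],np.r_[b,[[0,0,1]]]);M=r.as_matrix()[:2,:2]
    return M,W.mean(0)-M@B.mean(0)
E
python3 - <<'E'
from h import *
t=dict(np.load("pics/top0.npz"));s=dict(np.load("pics/scene0.npz"))
P={"rod":((301.9,218.3),(271.2,199.5),.145),"park":((323.5,174.7),(317.8,215.5),.095),"knob":((213,182.05),(260.3,167.7),.124)}
np.set_printoptions(precision=4,suppress=True)
W=[]
for k,(a,b,z) in P.items():
    p,e=tri([ray(t,*a),ray(s,*b)]);q=plane(t,*a,z);print(k,p,e[0],"plane top",q,"scene",plane(s,*b,z));W.append((q[:2]+plane(s,*b,z)[:2])/2)
W=np.array(W);B=np.array([[-35,-96],[70,-121],[0,100]])/1000
for w in (W,np.array([plane(t,*a,z)[:2] for a,b,z in P.values()])):
    M,c=rigid(B,w);print("c",c,"yaw",np.arctan2(M[1,0],M[0,0]));print("res",w-(B@M.T+c));print(B@M.T+c)
E
```

```text
rod [0.503  0.0083 0.1445] 0.00020987130958505224 plane top [0.5032 0.0083 0.145 ] scene [0.5024 0.0077 0.145 ]
park [ 0.6006 -0.0382  0.0951] 0.00021281338422646164 plane top [ 0.6008 -0.0383  0.095 ] scene [ 0.6005 -0.038   0.095 ]
knob [0.5762 0.1928 0.1214] 0.0005991686219985976 plane top [0.5763 0.1921 0.124 ] scene [0.5733 0.1887 0.124 ]
c [0.5556 0.0939] yaw -0.19742284507369903
res [[ 0.0003  0.0013]
 [ 0.0001  0.0003]
 [-0.0004 -0.0016]]
[[ 0.5025  0.0067]
 [ 0.6005 -0.0384]
 [ 0.5752  0.192 ]]
c [0.5565 0.0946] yaw -0.20240574526369517
res [[ 0.0002  0.0007]
 [ 0.0001 -0.0003]
 [-0.0003 -0.0004]]
[[ 0.5029  0.0076]
 [ 0.6008 -0.038 ]
 [ 0.5766  0.1925]]
```

Triangulated heights agree with the given ones (0.1445/0.145, 0.0951/0.095, 0.121/0.124), and the layout fit has residuals under 1 mm. Next I check the IK for all poses.

```bash
python3 - <<'E'
from rig import *
import numpy as np
np.set_printoptions(precision=2,suppress=True)
for a in (70,90,110,0,45,135):
    c,s=np.cos(np.radians(a)),np.sin(np.radians(a));R=np.array([[c,s,0],[s,-c,0],[0,0,-1]])
    print(a)
    for p in ([.503,.008,.2],[.503,.008,.122],[.503,.008,.215],[.6007,-.038,.215],[.6007,-.038,.122],[.5763,.1922,.2],[.5763,.1922,.113]):
        print("  ",ik(p,R))
E
```

```text
70
   [-0.51  0.3   0.49  1.96 -0.17  0.92  1.29]
   [-0.41  0.4   0.38  2.04 -0.22  0.74  1.32]
   [-0.52  0.28  0.5   1.94 -0.17  0.96  1.28]
   [-0.39  0.45  0.52  1.71 -0.26  1.05  1.44]
   [-0.3   0.55  0.39  1.8  -0.27  0.85  1.44]
   [-0.57  0.45  0.22  1.69 -0.11  1.01  0.92]
   [-0.55  0.55  0.2   1.78 -0.14  0.83  0.94]
90
   [-0.47  0.3   0.44  1.96 -0.16  0.92  1.62]
   [-0.37  0.4   0.33  2.03 -0.19  0.74  1.64]
   [-0.49  0.28  0.46  1.94 -0.15  0.96  1.61]
   [-0.36  0.45  0.47  1.7  -0.23  1.05  1.76]
   [-0.26  0.54  0.34  1.79 -0.23  0.85  1.76]
   [-0.53  0.45  0.16  1.69 -0.08  1.01  1.24]
   [-0.5   0.54  0.13  1.77 -0.09  0.83  1.24]
110
   [-0.42  0.29  0.37  1.95 -0.13  0.92  1.94]
   [-0.33  0.4   0.27  2.03 -0.16  0.73  1.96]
   [-0.43  0.28  0.39  1.93 -0.13  0.96  1.94]
   [-0.3   0.44  0.39  1.7  -0.19  1.04  2.07]
   [-0.22  0.53  0.28  1.79 -0.19  0.85  2.07]
   [-0.46  0.45  0.08  1.68 -0.04  1.01  1.55]
   [-0.43  0.54  0.03  1.77 -0.02  0.83  1.53]
0
   [-0.62  0.32  0.65  1.97 -0.24  0.93  0.14]
   [-0.55  0.43  0.57  2.05 -0.33  0.75  0.22]
   [-0.
[... 192 characters left out ...]
0.58  0.47  1.79 -0.33  0.85 -0.1 ]
45
   [-0.55  0.31  0.55  1.96 -0.2   0.92  0.88]
   [-0.46  0.41  0.45  2.04 -0.26  0.74  0.93]
   [-0.57  0.29  0.56  1.94 -0.19  0.96  0.87]
   [-0.43  0.46  0.59  1.71 -0.29  1.06  1.04]
   [-0.34  0.56  0.46  1.8  -0.31  0.86  1.05]
   [-0.63  0.46  0.32  1.7  -0.16  1.01  0.53]
   [-0.61  0.55  0.3   1.78 -0.21  0.84  0.57]
135
   [-0.33  0.29  0.26  1.95 -0.09  0.92  2.33]
   [-0.24  0.39  0.15  2.02 -0.09  0.73  2.32]
   [-0.35  0.27  0.28  1.93 -0.09  0.96  2.33]
   [-0.2   0.43  0.25  1.69 -0.12  1.04  2.44]
   [-0.12  0.53  0.13  1.78 -0.09  0.84  2.41]
   [-0.39  0.45 -0.02  1.68  0.01  1.02  1.94]
   [-0.36  0.55 -0.07  1.76  0.05  0.84  1.9 ]
```

```bash
cat >> h.py <<'E'
a=np.radians(70);RD=np.array([[np.cos(a),np.sin(a),0],[np.sin(a),-np.cos(a),0],[0,0,-1]])
ROD=np.array([.503,.008]);PARK=np.array([.6007,-.0381]);KNOB=np.array([.5763,.1923])
E
python3 - <<'E'
from rig import *;from h import *;import cv2
gripper_to(.05,40)
move_to([*ROD,.2],RD)
print(get_obs()["t"],move_straight([*ROD,.122],.1,max_force=15),get_obs()["tcp_pos"],get_obs()["force"])
gripper_to(.0,40);o=get_obs();print(o["t"],o["opening"],o["force"],o["tcp_pos"])
f=grab_frame("scene");cv2.imwrite("pics/s1.png",cv2.resize(f["frame"][100:300,170:430,::-1],None,fx=3,fy=3))
E
```

```text
2.85 False [0.50336497 0.00797698 0.12242433] [-0.09135446  0.03568224 -0.05672075]
4.175 0.01734009320450143 [-0.88238503  0.17169748  5.66985073] [0.50339218 0.00801059 0.12252569]
```

View pics/s1.png

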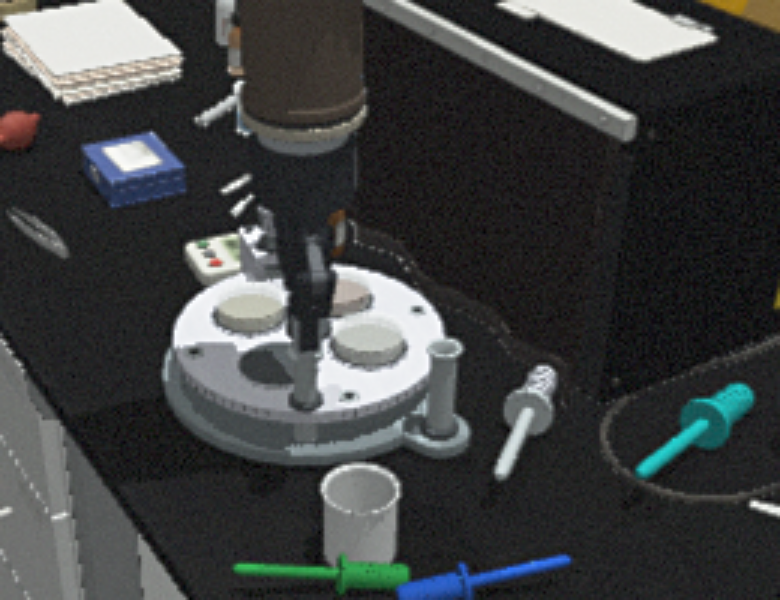

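The jaws hold the handle (opening 17.3 mm). The free-standing look-alikes have tipped over, away from the work area. Next I lift the rod.

```bash
python3 - <<'E'
from rig import *;from h import *;import cv2
p=get_obs()["tcp_pos"]
print(move_straight([p[0],p[1],p[2]+.095],.08,max_force=30));o=get_obs();print(o["t"],o["opening"],o["force"],o["tcp_pos"])
move_straight([*PARK,p[2]+.095],.1);wait(.2)
o=get_obs();print(o["t"],o["opening"],o["force"],o["tcp_pos"],o["eef_rot"])
for n in("scene","top"):
    f=grab_frame(n);np.savez(f"pics/{n}2.npz",**f);x=(100,170) if n=="scene" else (100,200)
    cv2.imwrite(f"pics/{n}2.png",cv2.resize(f["frame"][x[0]:x[0]+190,x[1]:x[1]+250,::-1],None,fx=3,fy=3))
E
```

```text
False
5.5667 0.01701282063972684 [-0.81065741 -0.08291078 -0.82113347] [0.50307817 0.00804434 0.21703287]
6.9917 0.016813345161753826 [-0.47969497  0.40378644 -0.6971587 ] [ 0.60045746 -0.03780055  0.2176797 ] [[ 3.41675496e-01  9.39817986e-01  9.53402220e-05]
 [ 9.39817949e-01 -3.41675509e-01  2.63397219e-04]
 [ 2.80120863e-04 -3.93923466e-07 -9.99999961e-01]]
```

View pics/scene2.png

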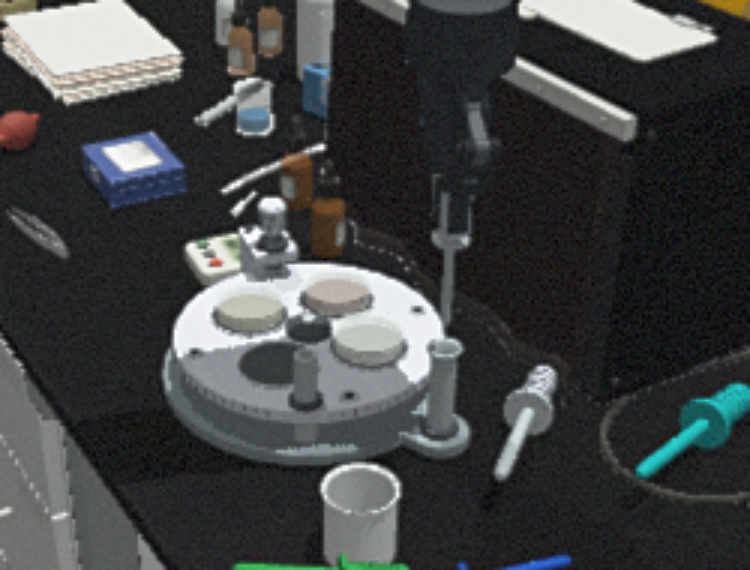

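View pics/top2.png

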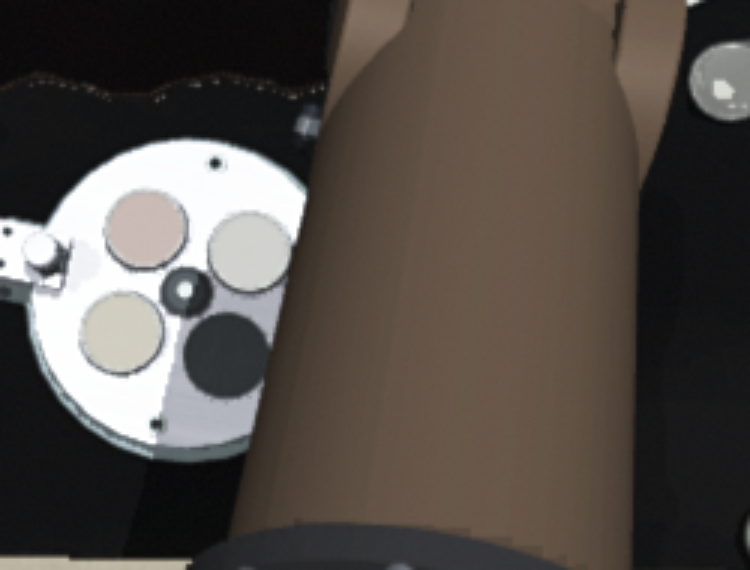

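The rod hangs upright over the tube. As a check, I cast the tip pixel (≈(318.4,207)) onto its height of 0.116, then insert with force guarding.

```bash
python3 - <<'E'
from rig import *;from h import *;import cv2
s=dict(np.load("pics/scene2.npz"));q=plane(s,318.4,206.8,.116);print(q)
o=get_obs()
p=[*PARK,.150]
if np.hypot(*(q[:2]-PARK))<.006:
    print(move_straight(p,.06,max_force=12));o=get_obs();print(o["t"],o["opening"],o["force"],o["tcp_pos"])
    if o["tcp_pos"][2]<.155:
        print(move_straight([*PARK,.119],.04,max_force=8));o=get_obs();print(o["t"],o["opening"],o["force"],o["tcp_pos"])
E
```

```text
[ 0.60346528 -0.03431144  0.116     ]
False
8.3667 0.017203289438551542 [-0.02951916 -0.23394729 -1.27768544] [ 0.60097647 -0.03814521  0.15043161]
True
9.025 0.016759670941092684 [-0.74691506  0.67853512  5.97603991] [ 0.6004389  -0.03801354  0.12240705]
```

```bash
python3 - <<'E'
from rig import *;from h import *;import cv2
gripper_to(.045,40);wait(.2);o=get_obs();print(o["t"],o["opening"],o["force"],o["tcp_pos"])
move_straight([*PARK,.205],.12)
move_to([*KNOB,.2],RD);wait(.1);print(get_obs()["t"])
for n in("scene","top"):
    f=grab_frame(n);np.savez(f"pics/{n}3.npz",**f);x=(100,170) if n=="scene" else (100,180)
    cv2.imwrite(f"pics/{n}3.png",cv2.resize(f["frame"][x[0]:x[0]+190,x[1]:x[1]+250,::-1],None,fx=3,fy=3))
E
```

```text
9.6083 0.04496971321364211 [-0.03671386 -0.65434982  0.54672426] [ 0.59996643 -0.03785367  0.12206434]
11.475
```

View pics/scene3.png

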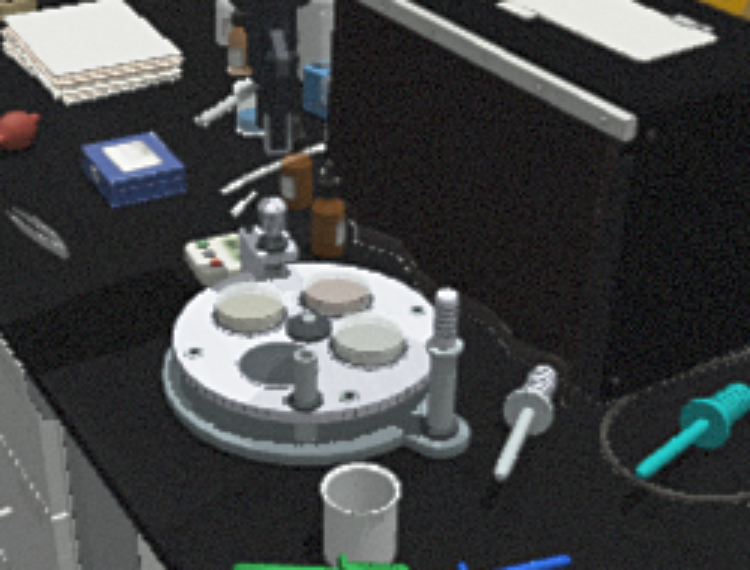

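View pics/top3.png

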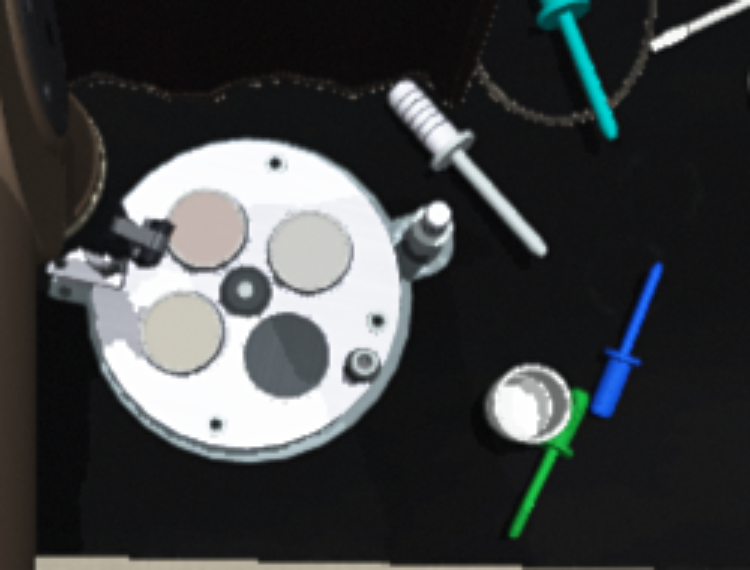

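The rod stands upright in the parking tube with its collar on the rim. The dishes, beaker, bottle and timer are in place. Next is the knob.

```bash
python3 - <<'E'
from rig import *;from h import *;import cv2
print(move_straight([*KNOB,.113],.08,max_force=8));o=get_obs();print(o["t"],o["opening"],o["force"],o["tcp_pos"])
if abs(o["tcp_pos"][2]-.113)<.002:
    gripper_to(0,70);o=get_obs();print(o["t"],o["opening"],o["force"],o["tcp_pos"])
E
```

```text
False
12.8083 0.0450898763199078 [-0.50720297  0.78574976 -0.04392161] [0.57667856 0.19238799 0.11353677]
13.1333 0.022713406272731433 [-0.03944479  3.5082213   6.27016103] [0.57702083 0.19340551 0.1139714 ]
```

```bash
python3 - <<'E'
from rig import *;from h import *;import cv2
p0=get_obs()["tcp_pos"]
for dz in (.004,.008,.012,.015,.017):
    h=move_straight([p0[0],p0[1],p0[2]+dz],.03,max_force=25);o=get_obs();print(h,round(o["t"],2),o["opening"],o["force"],o["tcp_pos"]-p0)
    if h or (dz>.013 and o["force"][2]<-22): break
wait(.3);o=get_obs();print(o["t"],o["opening"],o["force"],o["tcp_pos"]-p0)
for n in("scene","top"):
    f=grab_frame(n);np.savez(f"pics/{n}4.npz",**f);x=(100,170) if n=="scene" else (100,180)
    cv2.imwrite(f"pics/{n}4.png",cv2.resize(f["frame"][x[0]:x[0]+190,x[1]:x[1]+250,::-1],None,fx=3,fy=3))
E
```

```text
False 13.46 0.02248119839092449 [ 2.18456954  2.57487203 -7.50619558] [-3.58535537e-05  8.54897663e-05  3.70155838e-03]
False 13.74 0.022928566960089054 [ 3.17251792  3.60726804 -7.97047674] [-9.47933969e-05  3.13627839e-05  7.72244455e-03]
False 14.03 0.02234277340639716 [  3.43333055   2.31007347 -10.19314247] [-9.10711472e-05  3.48164887e-05  1.16915222e-02]
False 14.28 0.02223532988911257 [  5.13463388   2.76342581 -14.72342885] [-1.56493224e-04  5.30383436e-05  1.42018643e-02]
False 14.53 0.022302964732691655 [ 11.28756249   4.16409071 -32.88417435] [-3.42621925e-04  8.38763153e-06  1.44237435e-02]
14.825 0.022701429481324368 [ 11.86396327   5.94222312 -32.94783153] [-3.40645309e-04  1.79889065e-05  1.44200699e-02]
```

View pics/scene4.png

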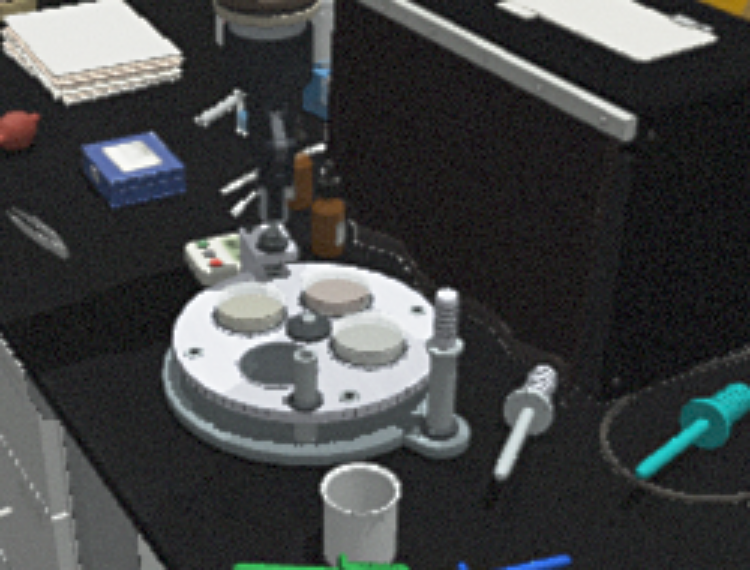

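View pics/top4.png

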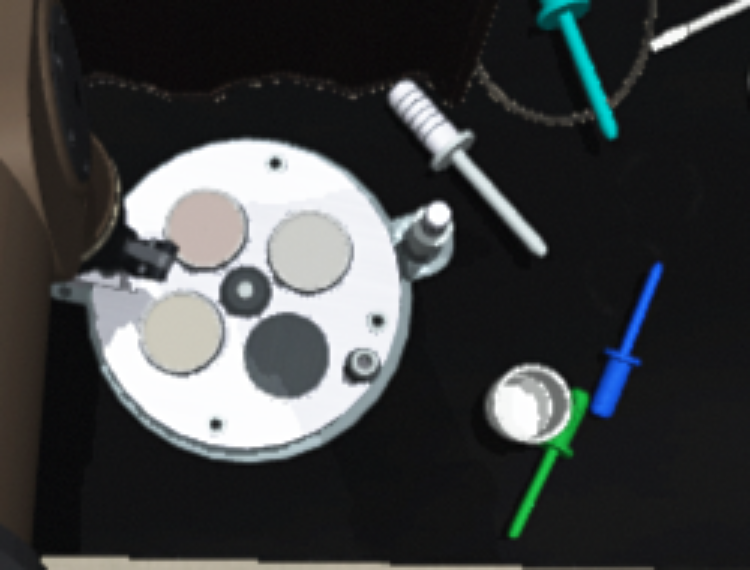

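The tool force ramped like the spring and then jumped at 14.2 mm of rise, so the plunger is at its stop without slip. I'll ease the pull slightly, confirm it is steady and hand in.

```bash
python3 - <<'E'
from rig import *;from h import *
z0=.1139714
move_straight([.57702,.1934,z0+.0155],.01)
for i in range(3):
    wait(.3);o=get_obs();print(o["t"],o["opening"],o["force"],o["tcp_pos"]-[.57702083,.19340551,z0])
if o["force"][2]<-10 and o["tcp_pos"][2]-z0>.0135: close_job();print("closed")
E
```

```text
15.525 0.022129320200616732 [  6.16653554   4.48693339 -19.73256471] [-2.04319991e-04  2.04244410e-05  1.42683150e-02]
15.825 0.022092586106790116 [  6.42426304   4.21127181 -19.30398223] [-2.08106955e-04  4.99868852e-05  1.42884390e-02]
16.125 0.022437565088064288 [  5.8828435    3.64392047 -19.15092268] [-1.92283382e-04  2.42556033e-05  1.42686967e-02]
the job is handed in; nothing more can be done
closed
```

The lock rod is parked in the flared tube, and I handed the job in at about 16 s with the gripper holding the index plunger at its stop. No verdict is reported.

- **Lock rod:** I drew it straight up out of the wheel sleeve and lowered it into the parking tube. It met the rim at the same tool height at which I had gripped it (0.1224 m), so the collar is down. Later pictures show it upright and untouched.
- **Index plunger:** The pull built up with the spring and jumped to about 33 N at 14.2–14.4 mm of rise, which is the stop. I then eased it, and over the last 0.6 s it held steady at about 19 N and 14.3 mm.
- **Everything else:** The dishes, beaker, dropper bottle and timer show no visible movement in the last pictures. Neither does the wheel, though I judged it by eye and did not measure its angle.

**Readings that disagreed:**
- The rod tip, cast from one view before insertion, read about 4.7 mm off the tube axis; it went in without catching.
- The jaw opening on the 25 mm knob read 22.1–22.7 mm.
- The knob top triangulated at 0.121 m instead of 0.124 m.

The free-standing look-alike rods fell over early in the run, before the first close-up picture. The arm did not go near them, and the green one now lies close against the beaker.

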